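# Put the sockets back on the rail in order of size

## Task

Put the four loose sockets back on the socket rail, each fully down on its own post with its drive end down, in order of size along the rail: the smallest at the end with the hanging eye, then each next larger one beside it, so that the largest is at the solid end. Leave the ratchet lying where it is.

Things in the scene. Friction and masses are not known exactly. Their poses are not given: they have to be found in the camera images.
- socket_a_mid (a point): the smallest of four loose steel sockets, standing upright on its drive end: 23 mm in diameter, 42 mm tall, the same diameter all the way down; hexagon mouth (16 mm across flats) up, square drive hole (12.7 mm wide, bevelled at the mouth, 16 mm deep) in its underside. Grasp it across the outside (the mouth is shut to fingers). The point is its centre, half-way up: 21 mm above its underside, on its axis (z up)
- socket_b_mid (a point): the second smallest of four loose steel sockets, standing upright on its drive end: 31 mm in diameter, 46 mm tall, only 27 mm over the lowest 15 mm; hexagon mouth (22 mm across flats) up, square drive hole (12.7 mm wide, bevelled at the mouth, 16 mm deep) in its underside. Grasp it across the outside (the mouth is shut to fingers). The point is its centre, half-way up: 23 mm above its underside, on its axis (z up)
- socket_c_mid (a point): the second largest of four loose steel sockets, standing upright on its drive end: 39 mm in diameter, 50 mm tall, only 31 mm over the lowest 15 mm; hexagon mouth (29 mm across flats) up, square drive hole (12.7 mm wide, bevelled at the mouth, 16 mm deep) in its underside. Grasp it across the outside (the mouth is shut to fingers). The point is its centre, half-way up: 25 mm above its underside, on its axis (z up)
- socket_d_mid (a point): the largest of four loose steel sockets, standing upright on its drive end: 48 mm in diameter, 56 mm tall, only 36 mm over the lowest 15 mm; hexagon mouth (36 mm across flats) up, square drive hole (12.7 mm wide, bevelled at the mouth, 16 mm deep) in its underside. Grasp it across the outside (the mouth is shut to fingers). The point is its centre, half-way up: 28 mm above its underside, on its axis (z up)
- clip_1: left-hand outer of four equal, firmly held clips in a row on the socket rail: black base 24 x 26 mm with an upright tapered steel post, 14 mm high, 9.6 mm thick at the foot, about 3 mm at the tip. A socket's square hole goes over the post, at any turn, with 1.5 mm of play each way; fully down, its underside rests on the base. Origin: middle of the base's top, 10 mm above the bench; z up, y along the rail to the left, x across it.
- clip_2: left inner clip, the same as clip_1. The clips stand 51 to 63 mm apart on the rail, a steel channel 36 mm wide and 9 mm high, lying on the bench on a rubber foot, which does not shift. Origin: middle of the base's top, 10 mm above the bench; z up, y along the rail to the left, x across it.
- clip_3: right inner clip, the same as clip_1. The taper centres a socket that is lowered within about 5 mm of the post's axis. Origin: middle of the base's top, 10 mm above the bench; z up, y along the rail to the left, x across it.
- clip_4: right-hand outer clip, the same as clip_1. Origin: middle of the base's top, 10 mm above the bench; z up, y along the rail to the left, x across it.
- eye: hanging eye of the rail: a flat black ring 40 mm across with a 24 mm hole, 7 mm thick, fixed at the rail's left or right end (it differs from start to start), 44 to 50 mm beyond the outer clip there. The rail's other end has a solid black disc 30 mm across with a screw in it. Origin: centre of the ring, at bench level
- ratchet_mid (a point): bystander: steel half-inch ratchet, 192 mm long, 34 mm wide and up to 32 mm high, lying loose on the bench to the right of the rail. The point is its middle, 10 mm above the bench; its y axis runs along the handle towards the head
Mind the look-alikes: they are no part of the job. What is shaped like the eye but purple or red is not meant. What is shaped like the part that bears socket_c_mid but pink is not meant.

How it is judged:
By the outcome, as a careful person would: the job done as asked, in the order asked, and still so for the second after the job is handed in, with the robot touching nothing.
It also fails if it takes over 104 s, if anything falls off the work surface, if the arm or the gripper's body presses on something with over 40 N, if the wrist force passes 120 N, or if a joint passes its speed limit or range.

## Robot

A 6-joint arm with a two-finger parallel gripper is mounted at the origin on a cart in front of the work surface, level with it; the furniture and walls round the work are solid. World frame = base frame: x ahead of the robot, y to its left, z up, the work surface at z = 0. Lengths are in m, angles in rad, forces in N, time in s.
With the tool pointing down it reaches from about 0.35 to 0.975 m from the base axis. Payload 4.9 kg.
Tool frame: the origin (TCP) lies midway between the tips of the shut fingers; the grasp point (between the pads) lies 19 mm behind it; z points along the fingers, y is the line along which they close (so a half turn about z gives the same grasp; the last joint's range is limited). The gripper opens to 85 mm and grips with 20 to 120 N. Pads are 22 mm wide; open, the fingers measure 114 mm over their backs; the gripper's body (76 mm by 85 mm) begins 54 mm behind the grasp point. The pads swing forward as they close: fully open they stand 13 mm farther back than shut.
Start: joints at [1.065, 0.053, 1.613, -0, 1.476, -0.119], TCP at [0.236, 0.579, 0.231] pointing down, gripper open.
Joint ranges: [-3.01, 3.01], [-1.01, 2.22], [0.06, 2.58], [-1.02, 4.17], [0.09, 2.62], [-3.14, 3.14]. Speed limits (rad/s): [2.57, 2.57, 3.14, 3.14, 3.14, 3.14].

## Interface

Orientations are given as a unit quaternion [w, x, y, z].
In Python, from plant import * gives the robot as it stands.
- The arm moves only by the tool jog_arm, never from a script. Its argument "targets" is a list of rows, each a list of 3 entries, a list of its own where there are three numbers: the shift along the tool's x, y, z in units of 25 mm (1.0 is 25 mm), then the turn, a rotation vector about the tool's x, y, z in units of 8 degrees (1.0 is 8 degrees), then the opening in per cent of the stroke, from 0 (shut) to 100 (fully open). A call has 1 to 8 rows; each row is the pose to reach, as a shift and turn from the pose commanded when the call began, along the tool's axes at that moment; what a row does not reach only later rows make up. A row lasts 1/8 s, in which the tool goes at most 62.5 mm and 10.7 degrees, less where a joint would pass 70% of its speed; a pose out of reach is approached as far as the arm can. A call with a gripper value outside its range is refused whole. The fingers move at their own pace and stop on an object; the grip force is fixed at half the most. Time passes only in rows, so rows that repeat a pose let the fingers close. It gives the time, the measured TCP pose, the force, the opening and the grip force at its end, in the units of the state.
- state(): the state, without advancing time (a new reading comes with each control period).
- grab_frame(name): name is "side" or "top" or "wrist"; returns (picture, depth): 480x640x3 uint8, red, green, blue; 480x640 float32, m along the optical axis (not along the pixel's ray), 0 where there is no reading.
- camera_params(name): a dict with "fovy" (degrees; the focal length in pixels is half the picture's height over the tangent of half this angle, whatever the lens; pixels are square), "cx", "cy" (the principal point, pixels), "rvec" (rotation vector, rad) and "tvec" (3), from world to camera coordinates, as OpenCV has them; the wrist camera has in their place "hand_eye" (4x4, takes a point from camera to tool coordinates, whose origin is the TCP and whose axes are the flange's). Camera axes: x right, y down, z forward; pixel columns grow to the right and rows downward; lengths in m; the calibration is good to about 2 mm. A picture is of the moment at which its call begins: read the wrist's pose just before it. camera_params takes no time and is no camera call.
- job_done(): hands the job in; it is judged then, once.
The state is a dict: "time": time; "joint_pos": joint angles; "joint_vel": joint speeds; "joint_efforts": joint torques, N m; "tool_pos": TCP position; "tool_rot": TCP orientation; "contact_force": force on the tool from outside, world axes, zero at the start; "ft_torque": the same for the moment, N m; "gripper_width": opening from 0.0 (shut) to 1.0 (fully open); "grasp_force": force on a finger pad.
Only numpy, scipy, OpenCV 4.12 (cv2) and the standard library are available. Lean on these libraries where they do the work, as an engineer would, in place of code of your own. Each camera call takes 0.05 s, during which the arm holds its last target. There are 200 camera calls.

## Working session

There is one attempt and no reset: what is moved stays moved. The work goes in short steps, Python scripts to look and compute and a tool call to move; the robot and the scene stay as the last step left them, time stands still between calls to the robot, and variables do not carry over. Pictures are saved under pics/ and viewed, at most 14 in all, crops included, and the job is handed in when it is done.

Besides the shell and the picture viewer there is one more tool, called after "Request:" as a command line: name --argument value ..., lists and objects as JSON in quotes. jog_arm: Moves the arm, as the interface text tells. Its arguments: {"type":"object","properties":{"targets":{"type":"array"}},"required":["targets"]}

```bash
mkdir -p pics; python3 - <<'E'
from plant import *
import cv2,numpy as np
for n in("top","side"):
    p,d=grab_frame(n);cv2.imwrite(f"pics/{n}0.png",p[...,::-1]);np.save(f"pics/{n}0.npy",d);np.save(f"pics/{n}0c.npy",p)
    print(n,camera_params(n),(d>0).mean())
print(camera_params("wrist"));print(state())
E
```

```text
top {'fovy': 57.53364093732857, 'cx': 318.5838160802867, 'cy': 242.28621646475722, 'rvec': array([ 2.16645436, -2.16468038,  0.17787284]), 'tvec': array([-0.10495177,  0.51284986,  0.911763  ])} 0.99576171875
side {'fovy': 49.67415283240481, 'cx': 311.1374216279052, 'cy': 242.76079473006249, 'rvec': array([ 2.18983881, -0.24080012,  0.11730563]), 'tvec': array([-0.52121797,  0.06800131,  1.24621998])} 0.9959114583333334
{'fovy': 63.09278803060752, 'cx': 320.8874758909304, 'cy': 243.20781963990413, 'hand_eye': array([[-2.12495794e-04, -9.64112799e-01, -2.65492874e-01,
         6.80418809e-02],
       [ 9.99999961e-01, -1.56155095e-04, -2.33319483e-04,
        -4.28466421e-04],
       [ 1.83488235e-04, -2.65492913e-01,  9.64112794e-01,
        -1.42910404e-01],
       [ 0.00000000e+00,  0.00000000e+00,  0.00000000e+00,
         1.00000000e+00]])}
{'time': 0.1, 'joint_pos': array([ 1.06499777e+00,  5.33048041e-02,  1.61415866e+00, -1.22698845e-05,
        1.47604012e+00, -1.19006871e-01]), 'joint_vel': array([-0.00127977, -0.00045687, -0.00308163, -0.00121527,  0.000888  ,
        0.00053189]), 'joint_efforts': array([-1.73879348e-04, -3.94906855e+01, -3.71361673e+01, -8.92361231e-05,
        3.90304936e-03, -6.75008081e-06]), 'tool_pos': array([0.23548767, 0.5783174 , 0.23017615]), 'tool_rot': array([-2.87847107e-04,  1.92191868e-01,  9.81356904e-01, -9.11095667e-04]), 'contact_force': array([ 0.72358467, -1.41341382, -0.33560362]), 'ft_torque': array([-0.05832663, -0.00511001, -0.00841919]), 'grasp_force': 0.0, 'gripper_width': 1.0016491828234042}
```

View pics/top0.png

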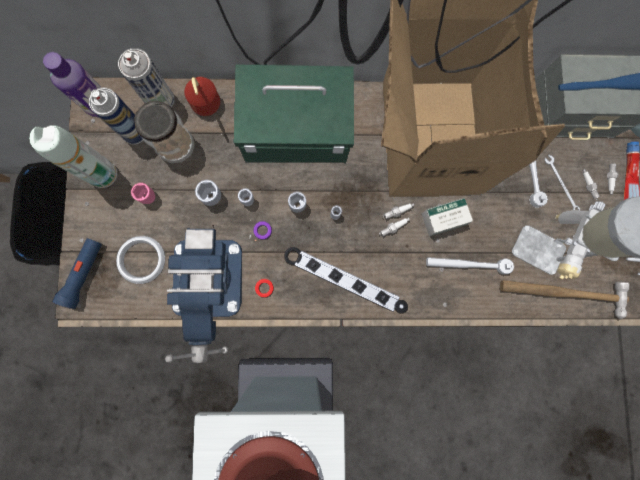

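View pics/side0.png

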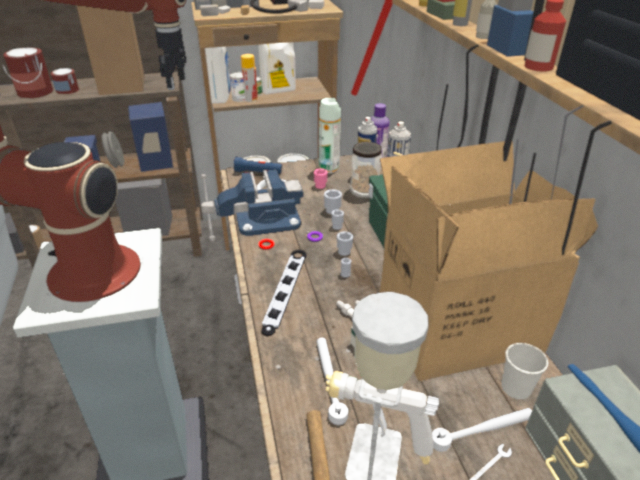

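```bash
cat > h.py <<'E'
import numpy as np,cv2
from plant import *
from scipy.spatial.transform import Rotation as R
def cam(n,st=None):
    p=camera_params(n);f=240/np.tan(np.radians(p['fovy']/2));K=np.array([[f,0,p['cx']],[0,f,p['cy']],[0,0,1]])
    if n=='wrist':
        w,x,y,z=st['tool_rot'];T=np.eye(4);T[:3,:3]=R.from_quat([x,y,z,w]).as_matrix();T[:3,3]=st['tool_pos'];T=T@p['hand_eye']
    else:
        T=np.eye(4);T[:3,:3]=cv2.Rodrigues(p['rvec'])[0];T[:3,3]=p['tvec'];T=np.linalg.inv(T)
    return K,T      # T camera->world
def proj(n,X,st=None):
    K,T=cam(n,st);c=(np.linalg.inv(T)@np.r_[X,1])[:3];return (K@c/c[2])[:2]
def ray(n,uv,st=None):
    K,T=cam(n,st);return T[:3,3],T[:3,:3]@np.linalg.solve(K,[*uv,1])
def onz(n,uv,z,st=None):
    o,d=ray(n,uv,st);return o+d*(z-o[2])/d[2]
def depthpt(n,uv,dep,st=None):
    o,d=ray(n,uv,st);return o+d*dep
def tri(o1,d1,o2,d2):
    A=np.c_[d1,-d2];s=np.linalg.lstsq(A,o2-o1,rcond=None)[0];a=o1+d1*s[0];b=o2+d2*s[1];return (a+b)/2,np.linalg.norm(a-b)
E
python3 - <<'E'
from h import *
p=np.load('pics/top0c.npy');d=np.load('pics/top0.npy')
print(proj('top',[0.236,0.579,0.231]),cam('top')[1][:3,3],cam('side')[1][:3,3])
# height map from depth
K,T=cam('top');v,u=np.mgrid[:480,:640];P=np.stack([u,v,np.ones_like(u)],-1)@np.linalg.inv(K).T*d[...,None];W=P@T[:3,:3].T+T[:3,3]
print('bench',np.median(W[215:240,100:400,2]))
m=((W[...,2]>.015)&(W[...,2]<.08)&(d>0)).astype(np.uint8)
m[:165]=0;m[310:]=0;m[:,:120]=0;m[:,420:]=0
n,l,s,c=cv2.connectedComponentsWithStats(m)
for i in range(1,n):
    if s[i,4]>25:
        k=l==i;hi=np.percentile(W[k][:,2],90);print(np.round(c[i]),s[i,:5],'z90',round(hi,3),W[k][:,:2].mean(0).round(3),'col',p[k].mean(0).round())
cv2.imwrite('pics/crop1.png',cv2.resize(p[170:320,120:420,::-1],None,fx=2.6,fy=2.6,interpolation=cv2.INTER_CUBIC))
E
```

```text
[-105.86068858  396.7621479 ] [ 0.38607097 -0.07647172  0.97490662] [ 0.30351679 -1.05730549  0.78698109]
bench 0.0002805066813300061
[399. 186.] [388 165  32  32 364] z90 0.075 [ 0.635 -0.279] col [98. 82. 65.]
[208. 193.] [195 180  26  26 443] z90 0.057 [0.621 0.137] col [135. 138. 144.]
[142. 193.] [131 183  23  21 334] z90 0.05 [0.62  0.279] col [157.  93. 115.]
[245. 197.] [238 189  16  17 172] z90 0.047 [0.613 0.056] col [138. 140. 147.]
[297. 202.] [288 192  18  21 255] z90 0.05 [ 0.603 -0.057] col [141. 143. 150.]
[397. 211.] [385 204  27  14 119] z90 0.02 [ 0.587 -0.282] col [199. 196. 195.]
[336. 212.] [331 206  11  13  88] z90 0.043 [ 0.581 -0.142] col [131. 133. 139.]
[393. 227.] [381 220  26  16 118] z90 0.021 [ 0.55  -0.271] col [206. 203. 202.]
[216. 276.] [ 172  230   70   80 1684] z90 0.07 [0.44  0.111] col [110. 118. 129.]
[179. 248.] [174 240  11  15 101] z90 0.07 [0.5   0.195] col [166. 172. 181.]
[158. 254.] [154 246   8  20  36] z90 0.017 [0.488 0.245] col [220. 221. 225.]
[175. 307.] [172 305   7   5  31] z90 0.025 [0.374 0.203] col [206. 209. 212.]
```

View pics/crop1.png

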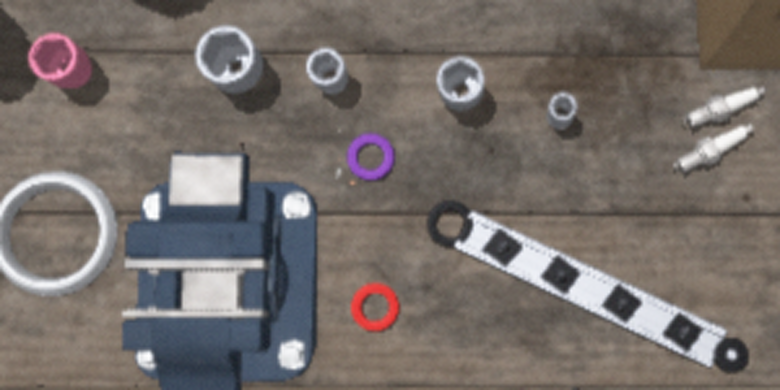

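Crop: loose sockets at top-view px (208,192) 56 mm → d, (245,197) 46 mm → b, (297,202) 50 mm → c, (336,212) 42 mm → a. The pink one (143,193) is the look-alike of c. Of the rings, black (293,256) joined to the rail is the eye with wood showing through. Purple (262,230) and red (265,288) are decoys, and black (401,307) with a screw is the solid end. So order is clip_1 (left) = a, then b, c, d to the right.

```bash
cat > m.py <<'E'
from h import *
def W(n,d):
    K,T=cam(n);v,u=np.mgrid[:480,:640];P=np.stack([u,v,np.ones_like(u)],-1)@np.linalg.inv(K).T*d[...,None];return P@T[:3,:3].T+T[:3,3]
if __name__=='__main__':
    S=dict(a=(.581,-.142,.042,.0115),b=(.613,.056,.046,.0155),c=(.603,-.057,.050,.0195),d=(.621,.137,.056,.024))
    ims={n:(np.load(f'pics/{n}0c.npy'),np.load(f'pics/{n}0.npy')) for n in('top','side')}
    for k,(x,y,h,r) in S.items():
        c={}
        for n in ims:
            w=W(n,ims[n][1]);m=(np.hypot(w[...,0]-x,w[...,1]-y)<.035)&(w[...,2]>h-.004)&(w[...,2]<h+.008)
            v,u=np.nonzero(m);e,rad=cv2.minEnclosingCircle(np.c_[u,v].astype(np.float32));t=cv2.fitEllipse(cv2.convexHull(np.c_[u,v].astype(np.float32)));c[n]=t[0];mm=w[m]
            print(k,n,len(u),np.round(t[0],1),np.round(t[1],1),'z med',np.median(mm[:,2]).round(4),'onz',onz(n,t[0],h).round(4), 'size mm',np.ptp(mm[:,:2],0).round(3))
        P,g=tri(*ray('top',c['top']),*ray('side',c['side']));print('  tri',P.round(4),'gap',g.round(4))
    C={}
    for n in ims:
        p,d=ims[n];w=W(n,d);g=p.max(-1)
        roi=(w[...,0]>.3)&(w[...,0]<.5)&(w[...,1]>-.32)&(w[...,1]<-.02)&(w[...,2]<.04)
        m=(roi&(g<75)).astype(np.uint8);nn,l,s,c=cv2.connectedComponentsWithStats(m)
        C[n]=[]
        for i in range(1,nn):
            if s[i,4]>25:
                pts=np.argwhere(l==i)[:,::-1].astype(np.float32);t=cv2.minAreaRect(pts)
                q=onz(n,t[0],.010);C[n].append((q[1],t[0]));print(n,s[i,4],np.round(t[0],1),np.round(t[1],1),'onz',q.round(4),'depth z',np.median(w[l==i][:,2]).round(4))
    if len(C['top'])==len(C['side']):
        for a,b in zip(sorted(C['top']),sorted(C['side'])):
            P,g=tri(*ray('top',a[1]),*ray('side',b[1]));print('tri',P.round(4),g.round(4))
    w=W('top',ims['top'][1]);k=(w[...,1]>-.4)&(w[...,1]<.5)&(w[...,0]>.2)
    for y in np.arange(-.35,.5,.1): print('y',y.round(2),[(w[...,2][(abs(w[...,1]-y)<.05)&(abs(w[...,0]-x)<.05)].max().round(2) if ((abs(w[...,1]-y)<.05)&(abs(w[...,0]-x)<.05)).any() else None) for x in (.3,.4,.5,.6,.7)])
E
python3 m.py
```

```text
a top 47 [336.  210.9] [10.1 10.4] z med 0.0413 onz [ 0.5813 -0.1424  0.042 ] size mm [0.022 0.022]
a side 39 [346.1 261. ] [7.5 9.1] z med 0.0404 onz [ 0.5849 -0.1468  0.042 ] size mm [0.021 0.025]
  tri [ 0.584  -0.1429  0.0386] gap 0.0041
b top 76 [244.6 195.6] [13.7 14.1] z med 0.0453 onz [0.6132 0.0558 0.046 ] size mm [0.029 0.028]
b side 47 [337.5 212.7] [ 7.4 11.1] z med 0.0455 onz [0.6165 0.052  0.046 ] size mm [0.028 0.035]
  tri [0.6158 0.0561 0.043 ] gap 0.0037
c top 103 [296.5 200.5] [17.4 17.7] z med 0.0494 onz [ 0.602  -0.0565  0.05  ] size mm [0.038 0.037]
c side 81 [344.8 236.3] [10.6 15.9] z med 0.0486 onz [ 0.605 -0.061  0.05 ] size mm [0.039 0.039]
  tri [ 0.6046 -0.0566  0.0465] gap 0.0035
d top 166 [206.2 190.9] [21.8 22.5] z med 0.0552 onz [0.6205 0.1365 0.056 ] size mm [0.048 0.047]
d side 74 [332.7 194. ] [10.3 16.8] z med 0.0548 onz [0.6237 0.1319 0.056 ] size mm [0.047 0.053]
  tri [0.6233 0.1372 0.0525] gap 0.0037
top 111 [292.5 257. ] [14. 15.] onz [ 0.4834 -0.0475  0.01  ] depth z 0.0068
top 77 [313.  264.8] [9.8 8.4] onz [ 0.4662 -0.093   0.01  ] depth z
[... 868 characters left out ...]
 np.float64(0.34)]
y -0.15 [np.float64(0.0), np.float64(0.03), np.float64(0.01), np.float64(0.33), np.float64(0.33)]
y -0.05 [np.float64(0.0), np.float64(0.97), np.float64(0.03), np.float64(0.05), np.float64(0.14)]
y 0.05 [np.float64(0.0), np.float64(0.12), np.float64(0.12), np.float64(0.05), np.float64(0.14)]
y 0.15 [np.float64(0.14), np.float64(0.13), np.float64(0.13), np.float64(0.06), np.float64(0.15)]
y 0.25 [np.float64(0.0), np.float64(0.03), np.float64(0.03), np.float64(0.05), np.float64(0.14)]
y 0.35 [np.float64(0.0), np.float64(0.03), np.float64(0.04), np.float64(0.23), np.float64(0.23)]
y 0.45 [np.float64(0.0), np.float64(0.05), np.float64(0.04), np.float64(0.21), np.float64(0.23)]
```

```bash
cat > go.py <<'E'
from h import *
import sys
# usage: go.py x y z yawdeg  -> shift/turn units from measured pose; yaw = angle of tool y
def rel(x,y,z,yaw,st):
    w,a,b,c=st['tool_rot'];M=R.from_quat([a,b,c,w])
    cy,sy=np.cos(np.radians(yaw)),np.sin(np.radians(yaw));G=R.from_matrix(np.array([[-sy,cy,0],[cy,sy,0],[0,0,-1]]).T.T)
    return M.inv().apply(np.array([x,y,z])-st['tool_pos'])/.025,(M.inv()*G).as_rotvec()/np.radians(8)
if __name__=='__main__':
    st=state();t=rel(*map(float,sys.argv[1:5]),st)
    print('t',st['time'].__round__(2),'pos',st['tool_pos'].round(4),'w',round(st['gripper_width'],3),'F',st['contact_force'].round(1));print('shift',t[0].round(3),'turn',t[1].round(3))
E
python3 go.py .5 .05 .25 -25
python3 - <<'E'
from m import *
w=W('top',np.load('pics/top0.npy'));k=(w[...,1]<.05)&(w[...,1]>-.35)&(w[...,2]>.07)&(w[...,0]>.5)&(w[...,2]<.5)
for y in np.arange(-.3,.05,.05):
    q=w[k&(abs(w[...,1]-y)<.025)]
    if len(q): i=q[:,0].argmin();print(y.round(2),q[i].round(3))
E
```

```text
t 0.1 pos [0.2355 0.5783 0.2302] w 1.002 F [ 0.7 -1.4 -0.3]
shift [-17.77  -15.582  -0.767] turn [-1.2000e-02  1.0000e-02  1.1605e+01]
-0.3 [ 0.619 -0.309  0.097]
-0.25 [ 0.62  -0.273  0.349]
-0.2 [ 0.625 -0.205  0.317]
-0.15 [ 0.693 -0.136  0.115]
-0.1 [ 0.696 -0.095  0.128]
-0.05 [ 0.696 -0.039  0.132]
-0.0 [ 0.696 -0.009  0.137]
```

Request:
jog_arm --targets '[[[-2.2,-2,-0.4],[0,0,1.3],100],[[-4.4,-4,-0.8],[0,0,2.6],100],[[-6.6,-6,-0.8],[0,0,3.9],100],[[-8.8,-8,-0.8],[0,0,5.2],100],[[-11,-10,-0.8],[0,0,6.5],100],[[-13.2,-11.9,-0.8],[0,0,7.8],100],[[-15.4,-13.7,-0.8],[0,0,9.1],100],[[-17.8,-15.6,-0.8],[0,0,10.4],100]]'

```text
time: 1.1
tool_pos: [0.4568, 0.1296, 0.251]
tool_rot: [-0.0, 0.797, 0.604, 0.0]
contact_force: [0.5, 0.8, 0.3]
gripper_width: 1.0
grasp_force: 0.0
```

```bash
python3 go.py .62 .10 .22 -25
```

```text
t 1.1 pos [0.4568 0.1296 0.251 ] w 1.0 F [0.5 0.8 0.3]
shift [0.627 6.605 1.242] turn [ 1.000e-03 -2.000e-03  1.162e+00]
```

Request:
jog_arm --targets '[[[0.2,2.2,0.4],[0,0,1.15],100],[[0.4,4.4,0.8],[0,0,1.15],100],[[0.6,6.6,1.25],[0,0,1.15],100],[[0.6,6.6,1.25],[0,0,1.15],100],[[0.6,6.6,1.25],[0,0,1.15],100]]'

```text
time: 1.72
tool_pos: [0.6191, 0.1023, 0.2192]
tool_rot: [-0.001, 0.841, 0.54, -0.001]
contact_force: [-0.2, -0.3, 0.3]
gripper_width: 1.002
grasp_force: 0.0
```

```bash
cat > w.py <<'E'
from h import *
import sys
def shot(name):
    st=state();p,d=grab_frame('wrist');cv2.imwrite(f'pics/{name}.png',p[...,::-1]);np.savez(f'pics/{name}.npz',p=p,d=d,q=st['tool_rot'],t=st['tool_pos']);return st,p,d
def world(d,st):
    K,T=cam('wrist',st);v,u=np.mgrid[:480,:640];P=np.stack([u,v,np.ones_like(u)],-1)@np.linalg.inv(K).T*d[...,None];return P@T[:3,:3].T+T[:3,3]
S=dict(a=(.583,-.143,.042),b=(.615,.056,.046),c=(.604,-.057,.050),d=(.622,.137,.056))
if __name__=='__main__':
    st,p,d=shot(sys.argv[1]);w=world(d,st);print('pos',st['tool_pos'].round(4),'t',round(st['time'],2))
    for k in sys.argv[2]:
        x,y,h=S[k]
        m=(np.hypot(w[...,0]-x,w[...,1]-y)<.038)&(abs(w[...,2]-h)<.006)
        v,u=np.nonzero(m)
        if len(u)<30: print(k,'none');continue
        t=cv2.fitEllipse(cv2.convexHull(np.c_[u,v].astype(np.float32)));q=onz('wrist',t[0],h,st)
        print(k,len(u),np.round(t[0],1),np.round(t[1],1),'zmed',np.median(w[m][:,2]).round(4),'onz',q.round(4),'span',np.ptp(w[m][:,:2],0).round(3))
E
python3 w.py w1 dbc
```

```text
pos [0.6191 0.1023 0.2192] t 1.73
d 1259 [307.1 179.3] [61.3 62. ] zmed 0.0558 onz [0.6223 0.1379 0.056 ] span [0.048 0.048]
b 560 [339.7 267.7] [35.9 36.2] zmed 0.0457 onz [0.6151 0.0577 0.046 ] span [0.031 0.031]
c 745 [378.  378.9] [40.3 42.7] zmed 0.0494 onz [ 0.6039 -0.0538  0.05  ] span [0.039 0.04 ]
```

View pics/w1.png

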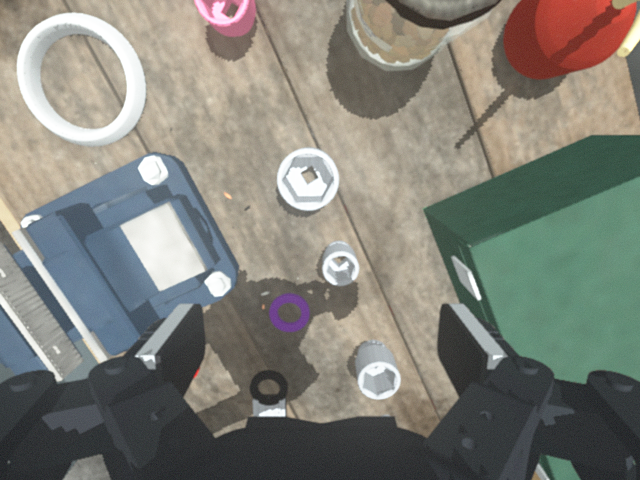

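```bash
python3 go.py .6223 .1375 .018 -25
```

```text
t 1.77 pos [0.619  0.1025 0.2202] w 0.999 F [-0.3  0.1 -0. ]
shift [ 1.326 -0.459  8.09 ] turn [-0.001 -0.001  0.057]
```

Request:
jog_arm --targets '[[[1.3,-0.45,1.2],[0,0,0],100],[[1.3,-0.45,3.2],[0,0,0],100],[[1.3,-0.45,5.2],[0,0,0],100],[[1.3,-0.45,7],[0,0,0],100],[[1.3,-0.45,8.05],[0,0,0],100],[[1.3,-0.45,8.05],[0,0,0],100],[[1.3,-0.45,8.05],[0,0,0],40],[[1.3,-0.45,8.05],[0,0,0],40]]'

```text
time: 2.78
tool_pos: [0.6245, 0.1368, 0.0216]
tool_rot: [0.001, 0.841, 0.541, 0.002]
contact_force: [0.5, -0.2, 0.4]
gripper_width: 0.605
grasp_force: 0.0
```

Request:
jog_arm --targets '[[[0,0,0],[0,0,0],20],[[0,0,0],[0,0,0],20],[[0,0,0],[0,0,0],20]]'

```text
time: 3.15
tool_pos: [0.6246, 0.1369, 0.0218]
tool_rot: [0.001, 0.841, 0.541, 0.002]
contact_force: [-1.9, 0.7, 6.4]
gripper_width: 0.54
grasp_force: 62.3
```

```bash
python3 go.py .395 -.2465 .1 -25; python3 - <<'E'
from m import *
# rail clips: mean of both fixed cameras with side/top offset seen on sockets (truth ~ wrist)
E
```

```text
t 3.15 pos [0.6246 0.1369 0.0218] w 0.54 F [-1.9  0.7  6.4]
shift [-17.757  -1.967  -3.174] turn [ 0.022 -0.016  0.055]
```

Request:
jog_arm --targets '[[[0,0,-2.4],[0,0,0],20],[[0,0,-4.8],[0,0,0],20],[[-2.2,-0.2,-7.2],[0,0,0],20],[[-4.6,-0.5,-7.6],[0,0,0],20],[[-7,-0.8,-7.6],[0,0,0],20],[[-9.4,-1,-7.6],[0,0,0],20],[[-11.8,-1.3,-7.6],[0,0,0],20],[[-14.2,-1.6,-7.6],[0,0,0],20]]'

```text
time: 4.15
tool_pos: [0.4403, -0.1661, 0.2087]
tool_rot: [0.0, 0.841, 0.541, 0.0]
contact_force: [1.0, -0.2, -3.3]
gripper_width: 0.545
grasp_force: 63.2
```

Request:
jog_arm --targets '[[[-2.4,-0.2,0],[0,0,0],20],[[-4.8,-0.4,0],[0,0,0],20],[[-5.2,-0.4,0],[0,0,0],20],[[-5.2,-0.4,0],[0,0,0],20],[[-5.2,-0.4,0],[0,0,0],20]]'

```text
time: 4.78
tool_pos: [0.3792, -0.2778, 0.2085]
tool_rot: [-0.0, 0.841, 0.541, 0.0]
contact_force: [0.3, -1.1, -3.1]
gripper_width: 0.544
grasp_force: 63.3
```

```bash
cat > c.py <<'E'
from w import *
st,p,d=shot(sys.argv[1]);w=world(d,st);print('pos',st['tool_pos'].round(4),'w',st['gripper_width'],'g',st['grasp_force'])
g=p.max(-1);roi=(w[...,0]>.33)&(w[...,0]<.52)&(w[...,1]>-.33)&(w[...,1]<-.02)&(w[...,2]<.03)&(w[...,2]>.002)
m=cv2.morphologyEx((roi&(g<70)).astype(np.uint8),cv2.MORPH_OPEN,np.ones((3,3)))
n,l,s,c=cv2.connectedComponentsWithStats(m)
for i in range(1,n):
    if s[i,4]>200:
        t=cv2.minAreaRect(np.argwhere(l==i)[:,::-1].astype(np.float32));print(s[i,4],np.round(t[0],1),np.round(t[1],1),round(t[2],1),'z',np.median(w[l==i][:,2]).round(4),'onz.010',onz('wrist',t[0],.010,st).round(4))
E
python3 c.py w2; python3 go.py .395 -.2465 .1 -25
```

```text
pos [ 0.3792 -0.2778  0.2085] w 0.5440742644583578 g 63.28500509262085
t 4.83 pos [ 0.3793 -0.2777  0.2086] w 0.547 F [ 0.5 -1.  -3.3]
shift [1.395 0.054 4.344] turn [-0.002 -0.003  0.07 ]
```

View pics/w2.png

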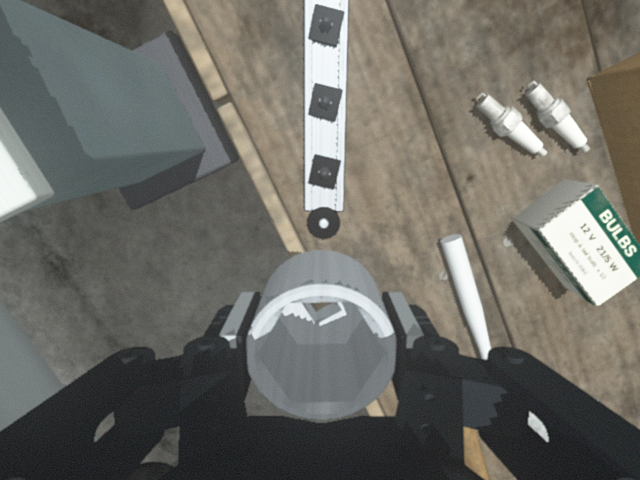

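```bash
sed -i 's/g<70/g<105/' c.py; sed -i 's/^st,p,d=shot.*/if sys.argv[1][0]=="=":\n    z=np.load(f"pics\/{sys.argv[1][1:]}.npz");st=dict(tool_rot=z["q"],tool_pos=z["t"]);p,d=z["p"],z["d"]\nelse: st,p,d=shot(sys.argv[1])\nw=world(d,st)/' c.py; python3 c.py =w2; python3 - <<'E'
from w import *
z=np.load('pics/w2.npz');w=world(z['d'],dict(tool_rot=z['q'],tool_pos=z['t']));
for u,v in((325,171),(318,165),(326,102),(311,120),(330,220)): print(z['p'][v,u],w[v,u].round(4))
E
```

```text
288 [320.2  31.8] [19.9 22.2] 10.6 z 0.0107 onz.010 [ 0.4382 -0.1446  0.01  ]
743 [324.6 102.2] [27.2 32.2] 11.9 z 0.0105 onz.010 [ 0.4198 -0.1938  0.01  ]
699 [323.9 171.5] [26.1 29.2] 11.9 z 0.0105 onz.010 [ 0.396  -0.2449  0.01  ]
736 [323. 223.] [30. 32.] 90.0 z 0.0073 onz.010 [ 0.3766 -0.286   0.01  ]
[ 96 102 102] [ 0.3974 -0.2439  0.0222]
[78 76 77] [ 0.3937 -0.2378  0.0109]
[ 93  97 101] [ 0.4203 -0.1951  0.0242]
[226 232 235] [ 0.4037 -0.2016  0.0049]
[66 67 63] [ 0.3832 -0.2865  0.0078]
```

```bash
python3 go.py .396 -.245 .0318 -25
```

```text
t 4.83 pos [ 0.3793 -0.2777  0.2086] w 0.547 F [ 0.5 -1.  -3.3]
shift [1.465 0.067 7.072] turn [-0.002 -0.003  0.07 ]
```

Request:
jog_arm --targets '[[[1.45,0.05,2],[0,0,0],20],[[1.45,0.05,4],[0,0,0],20],[[1.45,0.05,5.2],[0,0,0],20],[[1.45,0.05,5.8],[0,0,0],20],[[1.45,0.05,6.2],[0,0,0],20],[[1.45,0.05,6.5],[0,0,0],20],[[1.45,0.05,6.8],[0,0,0],20],[[1.45,0.05,6.8],[0,0,0],20]]'

```text
time: 5.82
tool_pos: [0.3948, -0.2465, 0.0386]
tool_rot: [-0.0, 0.841, 0.54, -0.0]
contact_force: [-0.6, 0.3, -3.7]
gripper_width: 0.546
grasp_force: 63.6
```

Request:
jog_arm --targets '[[[0.05,0.05,0.15],[0,0,0],20],[[0.05,0.05,0.25],[0,0,0],20],[[0.05,0.05,0.3],[0,0,0],20],[[0.05,0.05,0.3],[0,0,0],20]]'

```text
time: 6.32
tool_pos: [0.3966, -0.246, 0.0318]
tool_rot: [-0.0, 0.841, 0.541, -0.0]
contact_force: [-2.3, 2.8, 3.1]
gripper_width: 0.541
grasp_force: 63.9
```

Request:
jog_arm --targets '[[[0,0,0],[0,0,0],70],[[0,0,0],[0,0,0],100],[[0,0,0],[0,0,0],100],[[0,0,-1],[0,0,0],100],[[0,0,-3],[0,0,0],100],[[0,0,-5],[0,0,0],100],[[0,0,-7],[0,0,0],100],[[0,0,-7],[0,0,0],100]]'

```text
time: 7.32
tool_pos: [0.3989, -0.2479, 0.2121]
tool_rot: [0.005, 0.841, 0.541, 0.002]
contact_force: [0.7, 0.2, -0.2]
gripper_width: 1.001
grasp_force: 0.0
```

```bash
cat > top.py <<'E'
from m import *
n=sys.argv[1] if len(__import__('sys').argv)>1 else 't'
E
cat > chk.py <<'E'
from m import *
import sys
# heights of tops at clips from the top camera
p,d=grab_frame('top');w=W('top',d);cv2.imwrite(f'pics/{sys.argv[1]}.png',cv2.resize(p[170:320,120:420,::-1],None,fx=2.6,fy=2.6))
for k,(x,y) in dict(c1=(.466,-.094),c2=(.443,-.143),c3=(.4195,-.194),c4=(.396,-.245)).items():
    m=(np.hypot(w[...,0]-x,w[...,1]-y)<.03);z=w[...,2][m];hi=np.percentile(z,97)
    t=m&(w[...,2]>hi-.004);print(k,'top z',hi.round(4),'centre',w[t][:,:2].mean(0).round(4),t.sum())
E
python3 chk.py k1; python3 go.py .604 -.055 .017 -25
```

```text
c1 top z 0.014 centre [ 0.4645 -0.0924] 98
c2 top z 0.0131 centre [ 0.4426 -0.1431] 142
c3 top z 0.5369 centre [ 0.4129 -0.1975] 784
c4 top z 0.5316 centre [ 0.3954 -0.2448] 1637
t 7.38 pos [ 0.3977 -0.2468  0.2089] w 0.999 F [-0.7  0.3 -0.1]
shift [10.421  4.277  7.683] turn [0.037 0.011 0.055]
```

Request:
jog_arm --targets '[[[2.1,1,0],[0,0,0],100],[[4.3,2.1,0.3],[0,0,0],100],[[6.5,3.2,0.4],[0,0,0],100],[[8.8,4.3,0.4],[0,0,0],100],[[8.8,4.3,0.4],[0,0,0],100],[[8.8,4.3,0.4],[0,0,0],100]]'

```text
time: 8.12
tool_pos: [0.5848, -0.0902, 0.1942]
tool_rot: [-0.001, 0.841, 0.541, -0.001]
contact_force: [0.5, -0.9, 0.4]
gripper_width: 1.002
grasp_force: 0.0
```

```bash
python3 w.py w3 cb; python3 chk.py k2;python3 go.py .604 -.055 .017 -25
```

```text
pos [ 0.5848 -0.0902  0.1942] t 8.12
c 981 [326.7 174.7] [53.2 54. ] zmed 0.0498 onz [ 0.6036 -0.0558  0.05  ] span [0.039 0.039]
b 705 [272.8  12.4] [46.3 53.9] zmed 0.0456 onz [0.6149 0.0559 0.046 ] span [0.031 0.028]
c1 top z 0.5372 centre [ 0.4592 -0.0722] 321
c2 top z 0.0136 centre [ 0.4407 -0.143 ] 117
c3 top z 0.0135 centre [ 0.4176 -0.1937] 120
c4 top z 0.0675 centre [ 0.394 -0.245] 148
t 8.22 pos [ 0.5847 -0.0912  0.1953] w 0.998 F [-0.1 -0.2 -0.7]
shift [1.641 0.111 7.129] turn [-0.012  0.004  0.046]
```

View pics/k2.png

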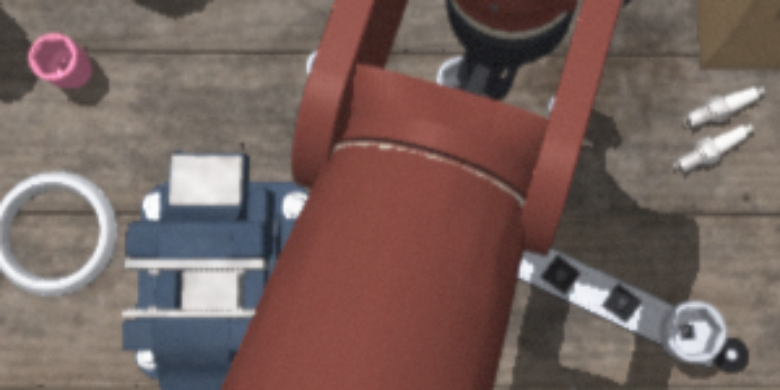

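Request:
jog_arm --targets '[[[1.6,0.1,1.2],[0,0,0],85],[[1.6,0.1,3.2],[0,0,0],85],[[1.6,0.1,5.2],[0,0,0],85],[[1.6,0.1,6.6],[0,0,0],85],[[1.6,0.1,7.3],[0,0,0],85],[[1.6,0.1,7.3],[0,0,0],85],[[1.6,0.1,7.3],[0,0,0],30],[[1.6,0.1,7.3],[0,0,0],20]]'

```text
time: 9.22
tool_pos: [0.6062, -0.0555, 0.0162]
tool_rot: [0.001, 0.841, 0.54, 0.001]
contact_force: [-5.2, 0.9, 8.7]
gripper_width: 0.441
grasp_force: 60.3
```

Request:
jog_arm --targets '[[[0,0,0],[0,0,0],20],[[0,0,0],[0,0,0],20],[[0,0,0],[0,0,0],20]]'

```text
time: 9.6
tool_pos: [0.6064, -0.0555, 0.0163]
tool_rot: [0.001, 0.841, 0.541, 0.001]
contact_force: [-0.1, 0.0, 7.1]
gripper_width: 0.443
grasp_force: 60.3
```

```bash
python3 go.py .4195 -.194 .2 -25
```

```text
t 9.6 pos [ 0.6064 -0.0555  0.0163] w 0.443 F [-0.1  0.   7.1]
shift [-8.141 -4.473 -7.37 ] turn [ 0.027 -0.004  0.056]
```

Request:
jog_arm --targets '[[[0,0,-2.4],[0,0,0],20],[[0,0,-4.8],[0,0,0],20],[[-1.8,-1,-6],[0,0,0],20],[[-3.9,-2.1,-6],[0,0,0],20],[[-6,-3.3,-6],[0,0,0],20],[[-8.05,-4.4,-6],[0,0,0],20],[[-8.05,-4.4,-6],[0,0,0],20],[[-8.05,-4.4,-6],[0,0,0],20]]'

```text
time: 10.6
tool_pos: [0.421, -0.1924, 0.1639]
tool_rot: [0.0, 0.841, 0.54, 0.0]
contact_force: [1.2, 0.2, -1.5]
gripper_width: 0.443
grasp_force: 61.1
```

```bash
python3 go.py .420 -.193 .0263 -25
```

```text
t 10.6 pos [ 0.421  -0.1924  0.1639] w 0.443 F [ 1.2  0.2 -1.5]
shift [-0.041 -0.031  5.502] turn [ 0.004 -0.003  0.05 ]
```

Request:
jog_arm --targets '[[[-0.05,0,2],[0,0,0],20],[[-0.05,0,4],[0,0,0],20],[[-0.05,0,4.6],[0,0,0],20],[[-0.05,0,4.9],[0,0,0],20],[[-0.05,0,5.2],[0,0,0],20],[[-0.05,0,5.35],[0,0,0],20],[[-0.05,0,5.5],[0,0,0],20],[[-0.05,0,5.5],[0,0,0],20]]'

```text
time: 11.6
tool_pos: [0.4205, -0.1937, 0.0264]
tool_rot: [0.0, 0.841, 0.54, 0.0]
contact_force: [0.2, -0.1, -2.5]
gripper_width: 0.439
grasp_force: 61.2
```

Request:
jog_arm --targets '[[[0,0,0.06],[0,0,0],20],[[0,0,0.06],[0,0,0],20],[[0,0,0.06],[0,0,0],20]]'

```text
time: 11.98
tool_pos: [0.4207, -0.1938, 0.0262]
tool_rot: [-0.0, 0.841, 0.541, -0.0]
contact_force: [-4.0, 2.1, 7.6]
gripper_width: 0.441
grasp_force: 62.2
```

Request:
jog_arm --targets '[[[0,0,0],[0,0,0],60],[[0,0,0],[0,0,0],85],[[0,0,0],[0,0,0],85],[[0,0,-1],[0,0,0],85],[[0,0,-3],[0,0,0],85],[[0,0,-5],[0,0,0],85],[[0,0,-7],[0,0,0],85],[[0,0,-7],[0,0,0],85]]'

```text
time: 12.98
tool_pos: [0.423, -0.1952, 0.2053]
tool_rot: [0.005, 0.841, 0.541, 0.002]
contact_force: [-0.3, -0.8, -0.1]
gripper_width: 0.847
grasp_force: 0.0
```

```bash
python3 go.py .598 .02 .19 -25
```

```text
t 12.97 pos [ 0.423  -0.1952  0.2053] w 0.847 F [-0.3 -0.8 -0.1]
shift [10.742  2.783  0.624] turn [0.073 0.012 0.055]
```

Contact felt (7.6 N up) at the right height. Next is b, seen twice at (0.615, 0.057).

Request:
jog_arm --targets '[[[2.3,0.6,0],[0,0,0],85],[[4.7,1.2,0.2],[0,0,0],85],[[7.1,1.8,0.4],[0,0,0],80],[[9.5,2.4,0.5],[0,0,0],75],[[10.7,2.75,0.5],[0,0,0],75],[[10.7,2.75,0.5],[0,0,0],75],[[10.7,2.75,0.5],[0,0,0],75]]'

```text
time: 13.85
tool_pos: [0.5934, 0.0208, 0.186]
tool_rot: [-0.0, 0.841, 0.54, -0.001]
contact_force: [-0.1, -0.1, 0.5]
gripper_width: 0.748
grasp_force: 0.0
```

```bash
python3 w.py w4 b;python3 go.py .615 .057 .012 -25
```

```text
pos [0.5934 0.0208 0.186 ] t 13.85
b 728 [328.9 171.4] [42.9 43.7] zmed 0.0459 onz [0.6149 0.0568 0.046 ] span [0.031 0.031]
t 13.9 pos [0.5934 0.0204 0.1864] w 0.75 F [-0.1  0.2 -0.2]
shift [1.697 0.186 6.973] turn [-0.01   0.006  0.049]
```

Request:
jog_arm --targets '[[[1.65,0.15,1.2],[0,0,0],75],[[1.65,0.15,3.2],[0,0,0],75],[[1.65,0.15,5.2],[0,0,0],75],[[1.65,0.15,6.4],[0,0,0],75],[[1.65,0.15,7.05],[0,0,0],75],[[1.65,0.15,7.05],[0,0,0],75],[[1.65,0.15,7.05],[0,0,0],25],[[1.65,0.15,7.05],[0,0,0],15]]'

```text
time: 14.9
tool_pos: [0.6164, 0.0569, 0.0133]
tool_rot: [0.001, 0.841, 0.54, 0.002]
contact_force: [-2.0, 0.4, 3.7]
gripper_width: 0.345
grasp_force: 59.3
```

Request:
jog_arm --targets '[[[0,0,0],[0,0,0],15],[[0,0,0],[0,0,0],15],[[0,0,0],[0,0,0],15]]'

```text
time: 15.28
tool_pos: [0.6165, 0.057, 0.0133]
tool_rot: [0.001, 0.841, 0.541, 0.001]
contact_force: [-0.6, -1.0, 6.3]
gripper_width: 0.347
grasp_force: 59.0
```

```bash
python3 go.py .443 -.143 .15 -25
```

```text
t 15.28 pos [0.6165 0.057  0.0133] w 0.347 F [-0.6 -1.   6.3]
shift [-10.153  -2.969  -5.489] turn [ 0.024 -0.008  0.056]
```

Request:
jog_arm --targets '[[[0,0,-2.4],[0,0,0],15],[[0,0,-4.8],[0,0,0],15],[[-2.2,-0.6,-6],[0,0,0],15],[[-4.5,-1.3,-6],[0,0,0],15],[[-6.8,-2,-6],[0,0,0],15],[[-9.1,-2.6,-6],[0,0,0],15],[[-10.1,-2.95,-6],[0,0,0],15],[[-10.1,-2.95,-6],[0,0,0],15]]'

```text
time: 16.27
tool_pos: [0.4418, -0.1428, 0.1609]
tool_rot: [0.0, 0.842, 0.539, 0.0]
contact_force: [-0.2, 0.7, -0.9]
gripper_width: 0.347
grasp_force: 59.6
```

```bash
python3 c.py w5;python3 go.py .443 -.143 .0233 -25
```

```text
829 [327.3  68.9] [55.1 39.7] 14.6 z 0.0072 onz.010 [ 0.4917 -0.0432  0.01  ]
t 16.32 pos [ 0.4425 -0.1421  0.161 ] w 0.344 F [-0.6  0.  -0.7]
shift [-0.029  0.031  5.509] turn [ 0.004 -0.004  0.043]
```

Request:
jog_arm --targets '[[[0,0,2],[0,0,0],15],[[0,0,4],[0,0,0],15],[[0,0,4.6],[0,0,0],15],[[0,0,4.9],[0,0,0],15],[[0,0,5.2],[0,0,0],15],[[0,0,5.4],[0,0,0],15],[[0,0,5.55],[0,0,0],15],[[0,0,5.55],[0,0,0],15]]'

```text
time: 17.32
tool_pos: [0.4438, -0.1423, 0.0233]
tool_rot: [0.001, 0.841, 0.54, 0.001]
contact_force: [0.2, 0.6, 1.5]
gripper_width: 0.348
grasp_force: 59.7
```

Request:
jog_arm --targets '[[[0,0,0.06],[0,0,0],15],[[0,0,0.06],[0,0,0],15],[[0,0,0.06],[0,0,0],15]]'

```text
time: 17.7
tool_pos: [0.4439, -0.1424, 0.0232]
tool_rot: [0.0, 0.841, 0.541, 0.0]
contact_force: [-2.9, 2.8, 13.8]
gripper_width: 0.35
grasp_force: 61.2
```

Request:
jog_arm --targets '[[[0,0,0],[0,0,0],50],[[0,0,0],[0,0,0],75],[[0,0,0],[0,0,0],75],[[0,0,-1],[0,0,0],75],[[0,0,-3],[0,0,0],75],[[0,0,-5],[0,0,0],75],[[0,0,-7],[0,0,0],75],[[0,0,-7],[0,0,0],75]]'

```text
time: 18.7
tool_pos: [0.4453, -0.1432, 0.2011]
tool_rot: [0.004, 0.841, 0.541, 0.002]
contact_force: [1.0, 0.0, -0.1]
gripper_width: 0.75
grasp_force: 0.0
```

```bash
python3 go.py .566 -.179 .18 -25;python3 chk.py k3
```

```text
t 18.7 pos [ 0.4453 -0.1432  0.2011] w 0.75 F [ 1.   0.  -0.1]
shift [0.707 4.978 0.893] turn [0.071 0.003 0.055]
c1 top z 0.5257 centre [ 0.455  -0.0954] 554
c2 top z 0.5206 centre [ 0.4412 -0.1421] 1526
c3 top z 0.5255 centre [ 0.4133 -0.1824] 510
c4 top z 0.0554 centre [ 0.3928 -0.2223] 4
```

Request:
jog_arm --targets '[[[0.4,1.7,0],[0,0,0],60],[[0.8,3.4,0],[0,0,0],60],[[1.2,4.95,0],[0,0,0],60],[[1.2,4.95,0],[0,0,0],60],[[1.2,4.95,0],[0,0,0],60]]'

```text
time: 19.38
tool_pos: [0.5664, -0.1656, 0.1936]
tool_rot: [-0.002, 0.841, 0.541, -0.001]
contact_force: [0.5, 1.0, -0.3]
gripper_width: 0.598
grasp_force: 0.0
```

```bash
python3 w.py w6 a;python3 go.py .583 -.142 .010 -25;python3 chk.py k4
```

```text
pos [ 0.5664 -0.1656  0.1936] t 19.38
a 390 [329.7 188.3] [30.1 30.9] zmed 0.0419 onz [ 0.583  -0.1419  0.042 ] span [0.023 0.023]
t 19.43 pos [ 0.5664 -0.1656  0.1943] w 0.599 F [-0.1  0.4 -0. ]
shift [1.136 0.229 7.371] turn [-0.019  0.001  0.054]
c1 top z 0.543 centre [ 0.4423 -0.0997] 244
c2 top z 0.5432 centre [ 0.4316 -0.1218] 269
c3 top z 0.5315 centre [ 0.4321 -0.1683] 31
c4 top z 0.0675 centre [ 0.3936 -0.2454] 151
```

View pics/w6.png

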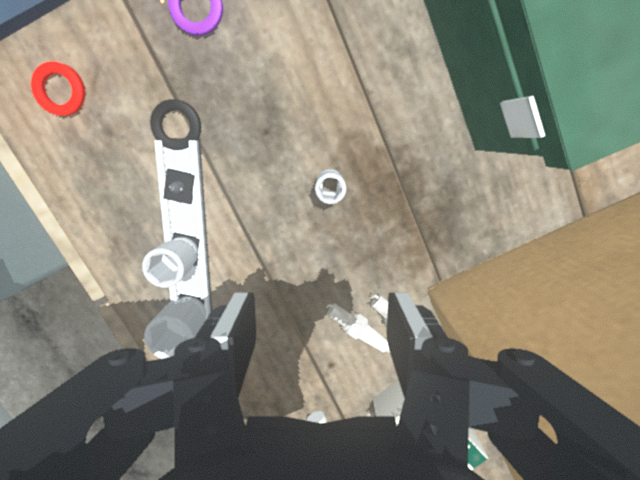

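```bash
python3 - <<'E'
from w import *
z=np.load('pics/w6.npz');w=world(z['d'],dict(tool_rot=z['q'],tool_pos=z['t']));u=np.arange(640)[None,:]+0*w[...,0]
k=(u>430)&(w[...,2]>.05);r=w-np.array([.583,-.142,0]);T=np.array([.423,.906]);Y=np.array([.906,-.423])
k&=(np.hypot(r[...,0],r[...,1])<.16)
for lo in np.arange(.05,.4,.05):
    q=r[k&(w[...,2]>lo)&(w[...,2]<lo+.05)]
    if len(q): i=np.hypot(q[:,0],q[:,1]).argmin();print(lo.round(2),len(q),'tool x,y',(q[i,:2]@T).round(3),(q[i,:2]@Y).round(3),'miny',(q[:,:2]@Y).min().round(3))
E
```

```text
0.05 8270 tool x,y 0.046 0.101 miny 0.075
0.1 26060 tool x,y 0.048 0.1 miny 0.078
0.15 3885 tool x,y -0.09 0.095 miny 0.095
0.2 2677 tool x,y -0.016 0.022 miny 0.022
0.25 18773 tool x,y -0.009 0.01 miny 0.01
0.3 347 tool x,y 0.038 -0.006 miny -0.006
```

Request:
jog_arm --targets '[[[1.1,0.2,1],[0,0,0],60],[[1.1,0.2,2.5],[0,0,0],60],[[1.1,0.2,3.5],[0,0,0],60],[[1.1,0.2,4.2],[0,0,0],60],[[1.1,0.2,4.2],[0,0,0],60]]'

```text
time: 20.1
tool_pos: [0.5824, -0.1428, 0.0895]
tool_rot: [-0.001, 0.841, 0.54, -0.001]
contact_force: [-0.2, -0.7, 0.5]
gripper_width: 0.601
grasp_force: 0.0
```

```bash
python3 go.py .583 -.142 .010 -25
```

```text
t 20.1 pos [ 0.5824 -0.1428  0.0895] w 0.601 F [-0.2 -0.7  0.5]
shift [0.041 0.018 3.179] turn [-0.019  0.001  0.053]
```

Request:
jog_arm --targets '[[[0,0,0.8],[0,0,0],60],[[0,0,1.6],[0,0,0],60],[[0,0,2.4],[0,0,0],60],[[0,0,3.15],[0,0,0],60],[[0,0,3.15],[0,0,0],60]]'

```text
time: 20.72
tool_pos: [0.5819, -0.1425, 0.0092]
tool_rot: [-0.002, 0.841, 0.54, -0.001]
contact_force: [-0.7, -0.6, 1.1]
gripper_width: 0.6
grasp_force: 0.0
```

Request:
jog_arm --targets '[[[0,0,0],[0,0,0],20],[[0,0,0],[0,0,0],10],[[0,0,0],[0,0,0],10],[[0,0,0],[0,0,0],10],[[0,0,0],[0,0,0],10]]'

```text
time: 21.35
tool_pos: [0.5846, -0.1435, 0.0131]
tool_rot: [0.001, 0.841, 0.541, 0.001]
contact_force: [1.1, -0.2, 4.1]
gripper_width: 0.247
grasp_force: 58.9
```

```bash
python3 go.py .467 -.093 .15 -25; python3 c.py =w6
```

```text
t 21.35 pos [ 0.5846 -0.1435  0.0131] w 0.247 F [ 1.1 -0.2  4.1]
shift [-0.118 -5.107 -5.486] turn [ 0.016 -0.001  0.055]
901 [173.4 125. ] [50.8 43. ] 52.0 z 0.0072 onz.010 [ 0.4888 -0.0478  0.01  ]
```

Request:
jog_arm --targets '[[[0,0,-2],[0,0,0],10],[[0,0,-4.2],[0,0,0],10],[[0,-1.2,-5.5],[0,0,0],10],[[0,-2.8,-6],[0,0,0],10],[[-0.1,-4.2,-6],[0,0,0],10],[[-0.1,-5.1,-6],[0,0,0],10],[[-0.1,-5.1,-6],[0,0,0],10],[[-0.1,-5.1,-6],[0,0,0],10]]'

```text
time: 22.35
tool_pos: [0.4671, -0.0926, 0.1619]
tool_rot: [0.0, 0.841, 0.54, 0.0]
contact_force: [0.4, 0.0, -0.5]
gripper_width: 0.253
grasp_force: 58.9
```

```bash
python3 - <<'E'
from w import *
z=np.load('pics/w6.npz');st=dict(tool_rot=z['q'],tool_pos=z['t']);print(onz('wrist',(179,187),.010,st).round(4))
g=z['p'].max(-1)[160:215,155:205];m=(g<110).astype(np.uint8);n,l,s,c=cv2.connectedComponentsWithStats(m)
for i in range(1,n):
    if s[i,4]>100: print(s[i],onz('wrist',c[i]+[155,160],.010,st).round(4))
E
python3 go.py .467 -.0925 .0231 -25
```

```text
[ 0.4679 -0.0928  0.01  ]
[ 10  10  29  33 431] [ 0.4683 -0.0913  0.01  ]
t 22.35 pos [ 0.4671 -0.0926  0.1619] w 0.253 F [ 0.4  0.  -0.5]
shift [ 3.000e-03 -5.000e-03  5.552e+00] turn [0.001 0.    0.054]
```

Request:
jog_arm --targets '[[[0,0,2],[0,0,0],10],[[0,0,4],[0,0,0],10],[[0,0,4.6],[0,0,0],10],[[0,0,4.9],[0,0,0],10],[[0,0,5.2],[0,0,0],10],[[0,0,5.4],[0,0,0],10],[[0,0,5.55],[0,0,0],10],[[0,0,5.55],[0,0,0],10]]'

```text
time: 23.35
tool_pos: [0.4668, -0.0924, 0.0234]
tool_rot: [0.0, 0.841, 0.541, 0.0]
contact_force: [-0.2, -0.6, -0.6]
gripper_width: 0.249
grasp_force: 58.9
```

Request:
jog_arm --targets '[[[0,0,0.06],[0,0,0],10],[[0,0,0.06],[0,0,0],10],[[0,0,0.06],[0,0,0],10]]'

```text
time: 23.72
tool_pos: [0.4671, -0.0925, 0.0231]
tool_rot: [0.0, 0.841, 0.541, -0.0]
contact_force: [-2.9, 0.4, 6.6]
gripper_width: 0.252
grasp_force: 59.7
```

Request:
jog_arm --targets '[[[0,0,0],[0,0,0],40],[[0,0,0],[0,0,0],60],[[0,0,0],[0,0,0],60],[[0,0,-1],[0,0,0],60],[[0,0,-3],[0,0,0],60],[[0,0,-5],[0,0,0],60],[[0,0,-7],[0,0,0],60],[[0,0,-8.5],[0,0,0],60]]'

```text
time: 24.72
tool_pos: [0.4671, -0.0926, 0.2369]
tool_rot: [0.001, 0.841, 0.541, 0.001]
contact_force: [-0.3, -0.3, -0.8]
gripper_width: 0.601
grasp_force: 0.0
```

Request:
jog_arm --targets '[[[2.4,0,0],[0,0,0],60],[[4.8,-0.5,0],[0,0,0],60],[[7.2,-1,0],[0,0,0],60],[[9.6,-2,0],[0,0,0],60],[[12,-3,0],[0,0,0],60],[[12,-3,0],[0,0,0],60],[[12,-3,0],[0,0,0],60]]'

```text
time: 25.6
tool_pos: [0.523, 0.2117, 0.2339]
tool_rot: [0.0, 0.841, 0.541, -0.0]
contact_force: [1.0, -1.2, 0.2]
gripper_width: 0.603
grasp_force: 0.0
```

```bash
python3 chk.py k5; python3 - <<'E'
from m import *
p,d=grab_frame('side');w=W('side',d);cv2.imwrite('pics/s5.png',cv2.resize(p[220:360,220:380,::-1],None,fx=4,fy=4,interpolation=cv2.INTER_CUBIC))
for k,x,y in(('a',.467,-.0925),('b',.443,-.143),('c',.4195,-.194),('d',.396,-.245)):
    m=np.hypot(w[...,0]-x,w[...,1]-y)<.03;print(k,np.percentile(w[m][:,2],95).round(4))
E
```

```text
c1 top z 0.0521 centre [ 0.4651 -0.092 ] 45
c2 top z 0.0569 centre [ 0.441  -0.1429] 79
c3 top z 0.0613 centre [ 0.418 -0.195] 110
c4 top z 0.0678 centre [ 0.3938 -0.2447] 148
a 0.0509
b 0.0562
c 0.0603
d 0.0661
```

View pics/s5.png

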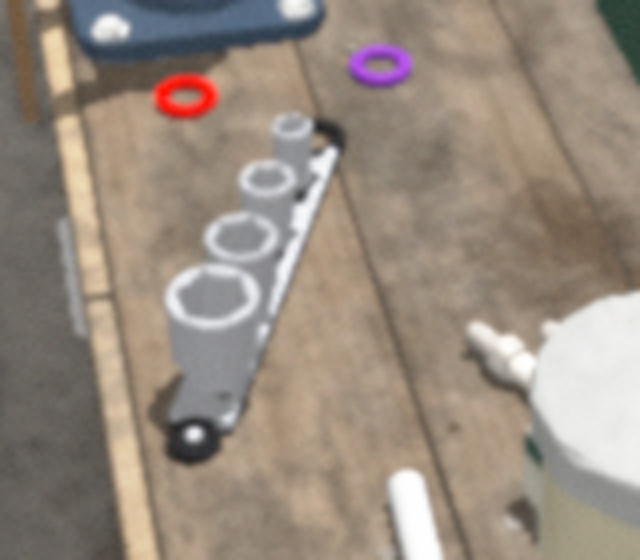

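View pics/k5.png

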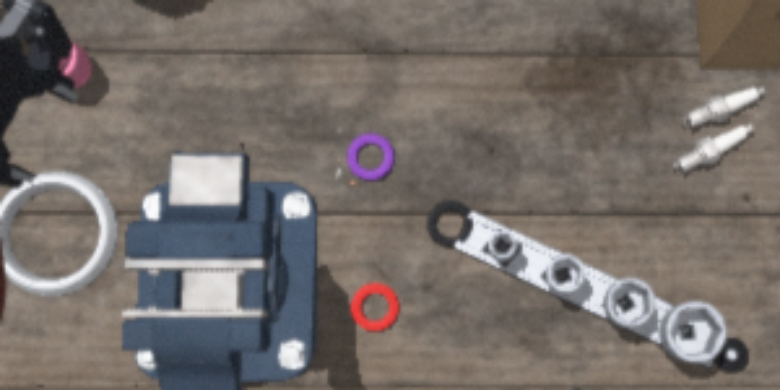

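The side crop shows the sockets rising in size from the eye (330,133) to the solid disc (193,438). The top crop shows the same order from (502,245) to (697,333). Top heights of about 52, 57, 61 and 67 mm match fully seated sockets (52, 56, 60, 66 mm), and the ratchet has not been moved.

```bash
python3 -c "
from plant import *
print(job_done())"
```

```text
the job is handed in; nothing more can be done
None
```

All four sockets are fully down on the rail in size order, smallest at the hanging eye and largest at the solid end; the ratchet was left where it lay, and the job was handed in at about 26 s.

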